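# Put the packing tools back on their own outline plates

### The arm

A 6-joint arm with a two-finger parallel gripper is mounted at the origin on the work surface; the furniture and walls round the work are solid. World frame = base frame: x ahead of the robot, y to its left, z up, the work surface at z = 0. Lengths are in m, angles in rad, forces in N, time in s.
With the tool pointing down it reaches from about 0.35 to 0.875 m from the base axis. Payload 4.2 kg.
Tool frame: the origin (TCP) lies midway between the tips of the shut fingers; the grasp point (between the pads) lies 19 mm behind it (r.hold_point_z is the distance from the TCP to the grasp point, in m); z points along the fingers, y is the direction in which the jaws open and shut (so a half turn about z gives the same grasp; the last joint's range is limited). The gripper opens to 85 mm and grips with 20 to 120 N. Pads are 22 mm wide; open, the fingers measure 114 mm over their backs; the gripper's body (76 mm by 85 mm) begins 54 mm behind the grasp point. The pads swing forward as they close: fully open they stand 13 mm farther back than shut.
Start: joints at [1.418, 0.385, 0.008, 0, -1.194, -0.259], TCP at [0.25, 0.573, 0.211] pointing down, gripper open.
Joint ranges: [-3.14, 3.14], [-1.21, 2.06], [-1.07, 1.41], [-3.16, 2.05], [-2.99, -0.16], [-3.1, 3.1]. Speed limits (rad/s): [2.79, 2.79, 3.14, 3.14, 3.14, 3.14].

### API

Orientations are given as a unit quaternion [x, y, z, w].
In Python, from cell import r, vision gives the robot as it stands.
- The arm moves only by the tool arm_command, never from a script. Its argument "targets" is one flat list of numbers, 5 for each row, row after row: the gripper's target within -1 to 1 (shut at 1, half-way at 0, fully open at -1), then the shift along the tool's x, y, z in units of 25 mm (1.0 is 25 mm), then the turn about the tool's z in units of 6 degrees (1.0 is 6 degrees). A call has 1 to 5 rows; each row shifts and turns the pose as measured when the row begins, along the tool's axes as they then stand; what a row does not reach is not made up. A row lasts 1/10 s, in which the tool goes at most 50 mm and 8.59 degrees, less where a joint would pass 70% of its speed; a pose out of reach is approached as far as the arm can. A call is refused whole if a number of a shift passes 1 or a number of a turn 1, either way. A call with a gripper value outside its range is refused whole. The fingers move at their own pace and stop on an object; "squeeze" is the grip in N (left out, the last holds). Time passes only in rows, so rows that do not move let the fingers close. It gives the time, the measured TCP pose, the force and the opening at its end, in the units of the state.
- r.read_state(): the state, without advancing time (a new reading comes with each control period).
- vision.grab_frame(name): name is "scene" or "top" or "wrist"; returns (picture, depth): 420x560x3 uint8, blue, green, red; 420x560 float32, m along the optical axis (not along the pixel's ray), 0 where there is no reading.
- vision.camera_model(name): a dict with "fx", "fy", "cx", "cy" (pixels), "R" (3x3) and "t" (3): a world point X has camera coordinates R X + t; the wrist camera has in their place "tool_from_camera" (4x4, takes a point from camera to tool coordinates, whose origin is the TCP and whose axes are the flange's). Camera axes: x right, y down, z forward; pixel columns grow to the right and rows downward; lengths in m; the calibration is good to about 2 mm. A picture is of the moment at which its call begins: read the wrist's pose just before it. camera_model takes no time and is no camera call.
- r.close_job(): hands the job in, once; it reports no verdict.
Trained networks look in the newest picture that a camera, given by its name, has taken for a name from the list of things; names that differ only in an ending like _2 or _b are one class to them, and where a whole thing is asked for, a point or a joint stands for the part that bears it (a point fixed in the world has none). Each returns a list of dicts, best first, with "score" (0 to 1); they miss things now and then, are a little off and sometimes report something else, mostly with a low value. They report only what shows in the picture. A call takes as long as a camera call.
- vision.recognise(camera, thing): "uv" ([column, row] in pixels, amid what is visible of it).
- vision.cut_out(camera, thing): "mask" (420x560 bool, what is visible of it) and "uv" ([column, row] in pixels, amid what is visible of it).
The state is a dict: "t": time; "q": joint angles; "joint_velocities": joint speeds; "joint_torque": joint torques, N m; "ee_pos": TCP position; "tcp_rot": TCP orientation; "ft_force": force on the tool from outside, world axes, zero at the start; "ft_torque": the same for the moment, N m; "finger_gap": finger opening in m.
Only numpy, scipy, OpenCV 4.12 (cv2) and the standard library are available. Lean on these libraries where they do the work, as an engineer would, in place of code of your own. Each camera call takes 0.05 s, during which the arm holds its last target. There are 200 camera calls.

### The job

The brush, the marker and the thermometer were each put back on another tool's plate. Move each one onto the plate that shows its own outline, lying flat, centred and along the outline (either way round), parking a tool on the blank plate where you need to; leave the two tins among the plates where they stand.

Things in the scene. Friction and masses are not known exactly. Their poses are not given: they have to be found in the camera images.
- brush: Table brush lying bristles down: blue block 26 x 130 x 36 mm, box-shaped, long axis y. Origin: centre of its underside. Rigid; take it across its 26 mm width at the middle. At the start it lies, as found, on the thermometer's plate.
- marker: White marker pen with a blue cap, 130 x 13 x 14 mm, long axis x, does not roll. Origin: centre of its underside. Take it across its 13 mm width at the middle. At the start it lies, as found, on the brush's plate.
- thermometer: Probe thermometer lying flat, 167 x 34 x 17 mm, long axis x. White head 62 x 34 x 16 mm from x = -84 to -22 mm, then a thin probe (3.6 mm, 8 mm above the underside) to x = +84 mm. Origin: at underside level, mid-length. Take it across the head, at x = -53 mm. At the start it lies, as found, on the marker's plate.
- brush_plate: Fixed white plate for one tool. Origin: centre of its underside; upper face at z = 4 mm; x is its long axis, pointing to the robot's right, up to 9 degrees off. 152 x 64 x 4 mm, with a broad dark bar outline 136 x 32 mm at its centre: the brush's place.
- marker_plate: Fixed white plate for one tool. Origin: centre of its underside; upper face at z = 4 mm; x is its long axis, pointing to the robot's right, up to 9 degrees off. The narrowest: 152 x 40 x 4 mm, with a slim round-ended dark outline 136 x 18 mm at its centre: the marker's place.
- thermometer_plate: Fixed white plate for one tool. Origin: centre of its underside; upper face at z = 4 mm; x is its long axis, pointing to the robot's right, up to 9 degrees off. 182 x 64 x 4 mm, with a dark outline of a broad head (towards its -x end) and a thin probe (towards +x): the thermometer's place. The thermometer's origin belongs at the plate's centre.
- blank_plate: Fixed white plate for one tool. Origin: centre of its underside; upper face at z = 4 mm; x is its long axis, pointing to the robot's right, up to 9 degrees off. 182 x 64 x 4 mm, no outline, empty at the start: the free spot.
- open_tin: Loose open gold tin filled with black roe, 66 mm across, 25 mm high, standing among the plates; leave it. Origin: centre of its underside.
- closed_tin: Loose closed gold tin, 66 mm across, 22 mm high, standing among the plates; leave it. Origin: centre of its underside.

How it is judged:
At the end, for the whole second after the job is handed in: Brush, marker and thermometer each lie flat on the plate with their own outline, origin within 15 mm of the plate's centre, long axis within 0.25 rad of the plate's (either way round), released and at rest; the two tins have moved less than 30 mm (horizontal distance between brush and brush_plate below 0.015 m and angle between the y axis of brush and the x axis of brush_plate, either way round below 0.25 rad and angle between each of brush, marker, thermometer's own z axis and vertical below 0.15 rad and z of brush in the frame of brush_plate between 0 and 0.01 m and linear speed of each of brush, marker, thermometer below 0.02 m/s and contact force between each of brush, marker, thermometer and the fingers below 0.05 N and horizontal distance between marker and marker_plate below 0.015 m and angle between the x axis of marker and the x axis of marker_plate, either way round below 0.25 rad and z of marker in the frame of marker_plate between 0 and 0.01 m and horizontal distance between thermometer and thermometer_plate below 0.015 m and angle between the x axis of thermometer and the x axis of thermometer_plate, either way round below 0.25 rad and z of thermometer in the frame of thermometer_plate between 0 and 0.01 m and distance of each of open_tin, closed_tin from where it was at the start of the episode below 0.03 m); the robot touches nothing.
It fails at once if a tin among the plates is pushed away by 30 mm or more or tipped (distance of any of open_tin, closed_tin from where it was at the start of the episode above 0.03 m or angle between any of open_tin, closed_tin's own z axis and vertical above 0.5 rad).
It also fails if it takes over 90 s, if anything falls off the work surface, if the arm or the gripper's body presses on something with over 40 N, if the wrist force passes 120 N, or if a joint passes its speed limit or range.

## Working session

There is one attempt and no reset: what is moved stays moved. The work goes in short steps, Python scripts to look and compute and a tool call to move; the robot and the scene stay as the last step left them, time stands still between calls to the robot, and variables do not carry over. Pictures are saved under pics/ and viewed, about 12 in all and at most 16, crops included, and the job is handed in when it is done.

Besides the shell and the picture viewer there is one more tool, called after "Request:" as name(argument=value, ...), one argument or row to a line, values as JSON. arm_command: Moves the arm, as the interface text tells. Its arguments: {"type":"object","properties":{"targets":{"type":"array","items":{"type":"number"}},"squeeze":{"type":"number"}},"required":["targets"]}

```bash
ls; mkdir -p pics
cat > h.py <<'E'
import numpy as np, cv2
from cell import r, vision
from scipy.spatial.transform import Rotation as Ro
def world(cam,us,vs,d,st=None):
    m=vision.camera_model(cam)
    p=np.stack([(us-m['cx'])/m['fx']*d,(vs-m['cy'])/m['fy']*d,d],-1)
    if 'R' in m: return (p-np.array(m['t']))@np.array(m['R'])
    T=np.array(m['tool_from_camera']); p=p@T[:3,:3].T+T[:3,3]
    return p@Ro.from_quat(st['tcp_rot']).as_matrix().T+np.array(st['ee_pos'])
def tool():
    s=r.read_state();M=Ro.from_quat(s['tcp_rot']).as_matrix()
    print('t',s['t'],'pos',np.round(s['ee_pos'],4),'x',np.round(M[:,0],3),'y',np.round(M[:,1],3),'z',np.round(M[:,2],3),'gap',s['finger_gap'],'q',np.round(s['q'],2))
    return s,M
E
python3 - <<'E'
from h import *
tool()
im,d=vision.grab_frame('top'); cv2.imwrite('pics/top.png',im)
for n in ['brush','marker','thermometer','brush_plate','marker_plate','thermometer_plate','blank_plate','open_tin','closed_tin']:
    for o in vision.cut_out('top',n)[:2]:
        v,u=np.nonzero(o['mask']); k=d[v,u]>0; v,u=v[k],u[k]
        if len(u)<5: continue
        P=world('top',u,v,d[v,u]); (c,sz,a)=cv2.minAreaRect(P[:,:2].astype(np.float32)*1000)
        b=cv2.boxPoints((c,sz,a)); e=[b[1]-b[0],b[2]-b[1]]; e=max(e,key=np.linalg.norm); ang=np.degrees(np.arctan2(e[1],e[0]))
        print(n,round(o['score'],2),np.round(o['uv']),'c',np.round(c,1),'sz',np.round(sz),'ang',round(float(ang),1),'z',np.round(np.percentile(P[:,2],[5,50,95]),3))
E
```

```text
pics
t 0.0 pos [0.2499 0.5722 0.2095] x [ 0.916 -0.4    0.   ] y [-0.4   -0.916  0.002] z [-0.001 -0.002 -1.   ] gap 0.08535138523055555 q [ 1.42  0.39  0.01 -0.   -1.19 -0.26]
brush 0.68 [352. 137.] c [ 670.2 -270.1] sz [135.  36.] ang 88.5 z [0.006 0.04  0.042]
marker 0.98 [233. 142.] c [659.9 -60.7] sz [ 15. 127.] ang -84.8 z [0.011 0.016 0.019]
thermometer 0.75 [313. 274.] c [ 433.1 -245.4] sz [ 35. 145.] ang -82.6 z [0.013 0.02  0.023]
brush_plate 0.64 [236. 144.] c [660.1 -64.8] sz [ 65. 152.] ang -83.8 z [0.002 0.004 0.007]
marker_plate 0.74 [358. 268.] c [ 432.8 -260.3] sz [ 41. 150.] ang -84.8 z [0.002 0.004 0.007]
thermometer_plate 0.92 [352. 151.] c [ 664.6 -269.8] sz [182.  68.] ang 85.2 z [0.001 0.004 0.007]
blank_plate 0.88 [348. 202.] c [ 552.6 -269.8] sz [182.  64.] ang 85.6 z [0.002 0.004 0.007]
open_tin 0.66 [236. 202.] c [552.8 -67.3] sz [65. 64.] ang 71.8 z [0.016 0.02  0.024]
open_tin 0.31 [357. 272.] c [ 433.3 -265.6] sz [ 43. 137.] ang -86.1 z [0.001 0.004 0.013]
closed_tin 0.92 [233. 265.] c [434.7 -72.9] sz [64. 64.] ang 46.8 z [0.018 0.021 0.024]
```

View pics/top.png

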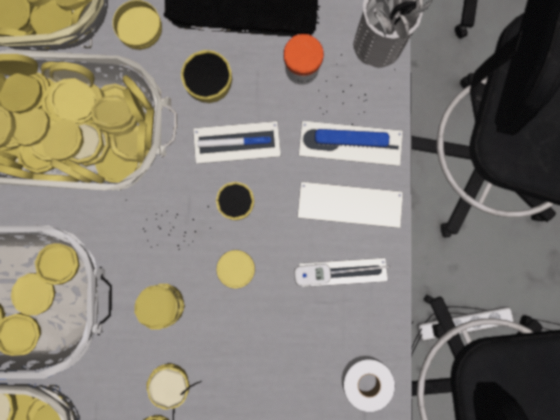

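The top view (up = +x, right = −y) has the marker at (236,142), the brush at (350,140) and the thermometer at (340,272). The blank plate is at (350,205) and the tins are at (235,201) and (236,268). Plan: marker → blank, brush, thermometer, then marker to its own plate.

Request:
arm_command(
  targets=[-1, 1, 0, 0, 1, -1, 1, 0, 0, 1, -1, 1, 0, 0, 1, -1, 1, 0, 0, 1, -1, 1, 0, 0, 1],
  squeeze=30,
)

```text
t: 1.0
ee_pos: [0.3511, 0.5006, 0.2101]
tcp_rot: [0.889, -0.457, -0.0, -0.0]
ft_force: [0.1, -1.0, 0.1]
finger_gap: 0.0853
```

Request:
arm_command(
  targets=[-1, 1, 0, 0, 1, -1, 1, 0, 0, 1, -1, 1, 0, 0, 1, -1, 1, 0, 0, 1, -1, 1, 0, 0, 1],
)

```text
t: 1.5
ee_pos: [0.4028, 0.3828, 0.2097]
tcp_rot: [0.733, -0.681, -0.0, -0.001]
ft_force: [-0.4, 0.3, -0.1]
finger_gap: 0.0855
```

```bash
cat >> h.py <<'E'
def go(x,y,z,longdeg):
    "shift to (x,y,z) in tool units (axes as they stand); turn so tool x lies along longdeg"
    s,M=tool(); dl=M.T@(np.array([x,y,z])-s['ee_pos'])/0.025
    a=np.degrees(np.arctan2(M[1,0],M[0,0])); t=(longdeg-a+90)%180-90
    print('shift units',np.round(dl,2),'turn units',round(-t/6,2))
E
python3 -c "
from h import *
go(.66,-.061,.21,-84.8)"
```

```text
t 1.5 pos [0.4028 0.3828 0.2097] x [ 0.074 -0.997 -0.001] y [-0.997 -0.074 -0.001] z [ 0.001  0.001 -1.   ] gap 0.08551738478733187 q [ 1.05  0.27 -0.17 -0.   -1.14 -0.98]
shift units [18.46 -8.95 -0.02] turn units -0.16
```

Request:
arm_command(
  targets=[-1, 1, -0.5, 0, 0, -1, 1, -0.5, 0, 0, -1, 1, -0.5, 0, 0, -1, 1, -0.5, 0, 0, -1, 1, -0.5, 0, 0],
)

```text
t: 2.0
ee_pos: [0.4756, 0.2576, 0.211]
tcp_rot: [0.733, -0.681, -0.0, -0.002]
ft_force: [-0.8, -0.1, -0.2]
finger_gap: 0.0857
```

Request:
arm_command(
  targets=[-1, 1, -0.5, 0, 0, -1, 1, -0.5, 0, 0, -1, 1, -0.5, 0, 0, -1, 1, -0.5, 0, 0, -1, 1, -0.5, 0, 0],
)

```text
t: 2.5
ee_pos: [0.5498, 0.1323, 0.2119]
tcp_rot: [0.733, -0.68, -0.0, -0.003]
ft_force: [0.7, -0.7, -0.1]
finger_gap: 0.0854
```

Request:
arm_command(
  targets=[-1, 1, -0.5, 0, 0, -1, 1, -0.5, 0, 0, -1, 1, -0.5, 0, 0, -1, 1, -0.5, 0, 0, -1, 1, -0.5, 0, 0],
)

```text
t: 3.0
ee_pos: [0.624, 0.0068, 0.2125]
tcp_rot: [0.733, -0.68, 0.0, -0.004]
ft_force: [0.3, -1.1, 0.3]
finger_gap: 0.0857
```

Request:
arm_command(
  targets=[-1, 1, -0.5, 0, 0, -1, 1, -0.5, 0, 0, -1, 1, -0.5, 0, 0, -1, 0, 0, 0, 0],
)

```text
t: 3.4
ee_pos: [0.6696, -0.0712, 0.2116]
tcp_rot: [0.732, -0.682, 0.0, -0.004]
ft_force: [-0.7, 0.1, -0.9]
finger_gap: 0.0856
```

```bash
cat >> h.py <<'E'
def look(name,things,cam='wrist',save=True):
    s=r.read_state(); im,d=vision.grab_frame(cam)
    for n in things:
        for o in vision.cut_out(cam,n)[:1]:
            v,u=np.nonzero(o['mask']&(d>0))
            if len(u)<5: continue
            P=world(cam,u,v,d[v,u],s); (c,sz,a)=cv2.minAreaRect(P[:,:2].astype(np.float32)*1000)
            b=cv2.boxPoints((c,sz,a)); e=max([b[1]-b[0],b[2]-b[1]],key=np.linalg.norm)
            print(n,round(o['score'],2),'uv',np.round(o['uv']),'c',np.round(c,1),'med',np.round(np.median(P,0)*1000),'sz',np.round(sz),'ang',round(float(np.degrees(np.arctan2(e[1],e[0]))),1),'z',np.round(np.percentile(P[:,2],[5,50,95]),3))
    if save: cv2.imwrite(f'pics/{name}.png',im)
E
python3 -c "
from h import *
look('w1',['marker','brush_plate','open_tin'])
go(.66,-.061,.21,-84.8)"
```

```text
marker 0.67 uv [280. 182.] c [658.1 -62.1] med [659. -70.  16.] sz [ 14. 129.] ang -85.6 z [0.011 0.016 0.018]
brush_plate 0.79 uv [275. 174.] c [660.2 -65.1] med [664. -75.   4.] sz [ 64. 154.] ang -83.8 z [0.003 0.004 0.005]
open_tin 0.88 uv [369. 189.] c [552.6 -67.7] med [555. -70.  20.] sz [65. 66.] ang -70.2 z [0.015 0.02  0.023]
t 3.6 pos [ 0.6682 -0.0678  0.2125] x [ 0.075 -0.997 -0.005] y [-0.997 -0.075 -0.006] z [ 0.006  0.005 -1.   ] gap 0.08543036804281008 q [ 0.14  0.46  0.14 -0.   -1.24 -0.06]
shift units [-0.29  0.31  0.1 ] turn units -0.15
```

View pics/w1.png

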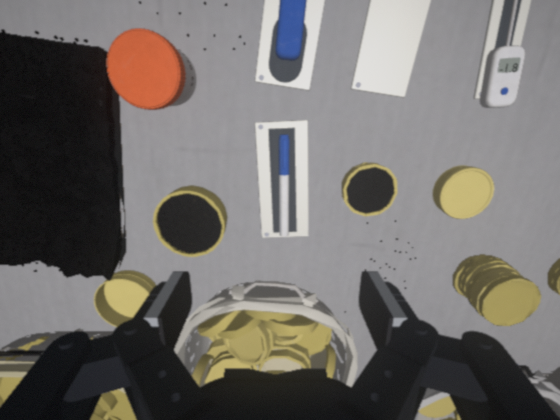

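Wrist view shows the marker at (283,185), the brush plate around it, and the tin clear at (370,189). Descend on the marker.

Request:
arm_command(
  targets=[0, -0.25, 0.4, 1, 0, 0, 0, 0, 1, 0, 0, 0, 0, 1, 0, 0, 0, 0, 1, 0, 0, 0, 0, 1, 0],
)

```text
t: 4.1
ee_pos: [0.6608, -0.0551, 0.0922]
tcp_rot: [0.736, -0.677, 0.005, -0.01]
ft_force: [1.1, -0.2, -0.5]
finger_gap: 0.0423
```

Request:
arm_command(
  targets=[0, 0, 0, 1, 0, 0, 0, 0, 0.6, 0, 0, 0, 0, 0, 0],
)

```text
t: 4.4
ee_pos: [0.658, -0.0509, 0.0482]
tcp_rot: [0.738, -0.675, 0.003, -0.008]
ft_force: [0.8, -0.4, 0.4]
finger_gap: 0.0426
```

```bash
python3 -c "
from h import *
go(.6585,-.062,.007,-85.3)"
```

```text
t 4.4 pos [ 0.658  -0.0509  0.0482] x [ 0.088 -0.996 -0.006] y [-0.996 -0.088 -0.015] z [ 0.015  0.007 -1.   ] gap 0.04264160045216608 q [ 0.17  0.58 -0.1  -0.01 -0.87 -0.07]
shift units [0.45 0.04 1.64] turn units 0.06
```

Request:
arm_command(
  targets=[0, 0.45, 0, 0.8, 0, 0, 0, 0, 0.8, 0, 0, 0, 0, 0, 0],
)

```text
t: 4.7
ee_pos: [0.6615, -0.0591, 0.0115]
tcp_rot: [0.739, -0.673, 0.005, -0.01]
ft_force: [-0.6, -0.5, 0.5]
finger_gap: 0.0428
```

```bash
python3 -c "
from h import *
go(.6585,-.062,.007,-85.3)"
```

```text
t 4.7 pos [ 0.6615 -0.0591  0.0115] x [ 0.094 -0.996 -0.005] y [-0.995 -0.094 -0.021] z [ 0.021  0.007 -1.   ] gap 0.04278874020188081 q [ 0.15  0.63 -0.13 -0.01 -0.8  -0.05]
shift units [0.11 0.13 0.17] turn units 0.11
```

Request:
arm_command(
  targets=[0, 0.1, 0.1, 0.15, 0.1, 1, 0, 0, 0, 0, 1, 0, 0, 0, 0, 1, 0, 0, 0, 0, 1, 0, 0, 0, 0],
)

```text
t: 5.2
ee_pos: [0.6625, -0.0604, 0.014]
tcp_rot: [0.737, -0.676, 0.009, -0.013]
ft_force: [-0.3, -0.3, -0.8]
finger_gap: 0.0002
```

Request:
arm_command(
  targets=[1, 0, 0, 0, 0, 1, 0, 0, -0.5, 0, 1, 0, 0, -1, 0, 1, 0, 0, -1, 0, 1, 0, 0, -1, 0],
)

```text
t: 5.7
ee_pos: [0.6574, -0.0614, 0.1026]
tcp_rot: [0.736, -0.676, 0.006, -0.01]
ft_force: [0.6, 0.5, 0.6]
finger_gap: 0.0002
```

```bash
python3 -c "
from h import *
go(.5526,-.2698,.09,-94.4)"
```

```text
t 5.7 pos [ 0.6574 -0.0614  0.1026] x [ 0.085 -0.996 -0.005] y [-0.996 -0.085 -0.023] z [ 0.022  0.006 -1.   ] gap 0.00021983817019245424 q [ 0.15  0.52 -0.06 -0.   -0.97 -0.06]
shift units [7.95 4.9  0.36] turn units 1.55
```

The fingers shut to zero: missed. Look again.

```bash
python3 -c "
from h import *
look('w2',['marker','brush_plate','open_tin'])
tool();tool();tool()"
```

```text
marker 0.94 uv [273. 190.] c [659.3 -69.4] med [659. -78.  16.] sz [ 13. 115.] ang -85.4 z [0.013 0.016 0.018]
brush_plate 0.76 uv [266. 185.] c [659.5 -64.4] med [664. -80.   4.] sz [ 66. 156.] ang -83.5 z [0.003 0.004 0.005]
open_tin 0.95 uv [394. 210.] c [551.8 -66.8] med [555. -71.  20.] sz [68. 68.] ang 89.7 z [0.012 0.02  0.023]
t 5.9 pos [ 0.658  -0.0612  0.1024] x [ 0.085 -0.996 -0.005] y [-0.996 -0.085 -0.025] z [ 0.025  0.007 -1.   ] gap 0.00019737001356363607 q [ 0.15  0.52 -0.06 -0.   -0.97 -0.06]
t 5.9 pos [ 0.658  -0.0612  0.1024] x [ 0.085 -0.996 -0.005] y [-0.996 -0.085 -0.025] z [ 0.025  0.007 -1.   ] gap 0.00019737001356363607 q [ 0.15  0.52 -0.06 -0.   -0.97 -0.06]
t 5.9 pos [ 0.658  -0.0612  0.1024] x [ 0.085 -0.996 -0.005] y [-0.996 -0.085 -0.025] z [ 0.025  0.007 -1.   ] gap 0.00019737001356363607 q [ 0.15  0.52 -0.06 -0.   -0.97 -0.06]
```

View pics/w2.png

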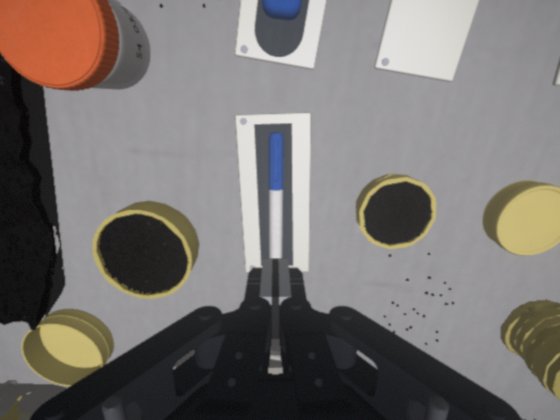

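The marker still lies on its plate (275,195), unmoved; my grasp was a few mm too high. Go deeper.

Request:
arm_command(
  targets=[0, 0, 0, 0, 0, 0, 0, 0, 1, 0, 0, 0, 0, 1, 0, 0, 0, 0, 1, 0, 0, 0, 0, 0.8, 0],
)

```text
t: 6.4
ee_pos: [0.6603, -0.0607, 0.0046]
tcp_rot: [0.736, -0.676, 0.007, -0.011]
ft_force: [-0.5, 0.3, 0.2]
finger_gap: 0.043
```

```bash
python3 -c "
from h import *
go(.659,-.062,.005,-85.3)"
```

```text
t 6.4 pos [ 0.6603 -0.0607  0.0046] x [ 0.085 -0.996 -0.005] y [-0.996 -0.085 -0.026] z [ 0.026  0.007 -1.   ] gap 0.04298885215844694 q [ 0.15  0.63 -0.14 -0.   -0.77 -0.06]
shift units [ 0.05  0.06 -0.02] turn units 0.03
```

Request:
arm_command(
  targets=[1, 0, 0, 0, 0, 1, 0, 0, 0, 0, 1, 0, 0, 0, 0, 1, 0, 0, 0, 0, 1, 0, 0, 0, 0],
)

```text
t: 6.9
ee_pos: [0.6583, -0.0611, 0.002]
tcp_rot: [0.736, -0.676, 0.005, -0.009]
ft_force: [0.1, 0.0, -0.1]
finger_gap: -0.0001
```

```bash
python3 -c "
from h import *
go(.659,-.062,.004,-85.3)"
```

```text
t 6.9 pos [ 0.6583 -0.0611  0.002 ] x [ 0.085 -0.996 -0.004] y [-0.996 -0.085 -0.019] z [ 0.019  0.006 -1.   ] gap -6.193425905702826e-05 q [ 0.15  0.63 -0.14 -0.   -0.78 -0.06]
shift units [ 0.04 -0.03 -0.08] turn units 0.03
```

```bash
python3 -c "
from h import *
print(r.hold_point_z)
look('w3',['marker'])
im,d=vision.grab_frame('scene'); cv2.imwrite('pics/s1.png',im)
a=cv2.imread('pics/w3.png'); cv2.imwrite('pics/c1.png',np.hstack([cv2.resize(a,(400,300)),cv2.resize(im,(400,300))]))"
```

```text
0.0187
marker 0.7 uv [272. 201.] c [657.9 -61.9] med [661. -98.  16.] sz [ 13. 130.] ang -84.9 z [0.012 0.016 0.018]
```

View pics/c1.png

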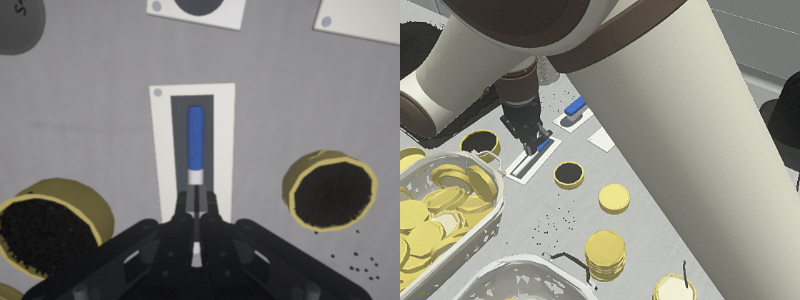

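```bash
python3 -c "
from h import *
s,M=tool(); im,d=vision.grab_frame('wrist'); cv2.imwrite('pics/w4.png',im[200:420,180:380].repeat(3,0).repeat(3,1)[:600])
for v in range(225,372,6):
    us=np.array([262,266,270,274,278,282]); dd=d[v,us]; P=world('wrist',us,np.full(6,v),dd,s)
    T=(P-s['ee_pos'])@M
    print(v,np.round(P[:,2]*1000).astype(int),'toolx',np.round(T[3]*1000))
"
```

```text
t 7.05 pos [ 0.6581 -0.0611  0.0018] x [ 0.085 -0.996 -0.004] y [-0.996 -0.085 -0.019] z [ 0.018  0.006 -1.   ] gap 0.00010697104498936135 q [ 0.15  0.63 -0.14 -0.   -0.78 -0.06]
225 [13 15 17 17 17 15] toolx [ 26.   1. -15.]
231 [13 16 17 16 15 13] toolx [ 22.   1. -15.]
237 [12 15 18 16 16 14] toolx [ 18.   1. -15.]
243 [12 15 16 16 15 14] toolx [ 14.   1. -14.]
249 [12 16 16 15 16 14] toolx [ 10.   1. -14.]
255 [11 16 16 17 16 13] toolx [  7.   1. -15.]
261 [30 29 30 29 28 29] toolx [ 10.   1. -27.]
267 [37 36 36 36 37 36] toolx [ 11.   1. -35.]
273 [41 41 41 43 42 41] toolx [ 11.   1. -41.]
279 [48 46 46 46 47 47] toolx [ 11.   1. -45.]
285 [51 53 51 52 52 51] toolx [ 11.   1. -50.]
291 [56 57 56 57 56 57] toolx [ 11.   1. -55.]
297 [60 59 61 60 60 59] toolx [ 11.   1. -59.]
303 [66 67 61 61 60 66] toolx [  8.   1. -59.]
309 [69 70 63 60 60 70] toolx [  4.   1. -58.]
315 [73 73 67 60 61 73] toolx [  1.   1. -58.]
321 [76 76 68 60 60 76] toolx [ -2.   1. -58.]
327 [81 78 69 60 60 76] toolx [ -5.   1. -59.]
333 [82 79 68 61 61 70] toolx [ -7.   1. -59.]
339 [89 71 69 17 16 71] toolx [-51.   1. -15.]
345 [ 90  71 165  16  16  70] toolx [-56.   1. -14.]
351 [90 72 16 16 16 70] toolx [-61.   1. -14.]
357 [ 90 165   1   0   1  73] toolx [-83.   1.   2.]
363 [90 77  0  1  1 77] toolx [-87.   1.   2.]
369 [91 80 -1  0  0 79] toolx [-94.   1.   2.]
```

View pics/w4.png

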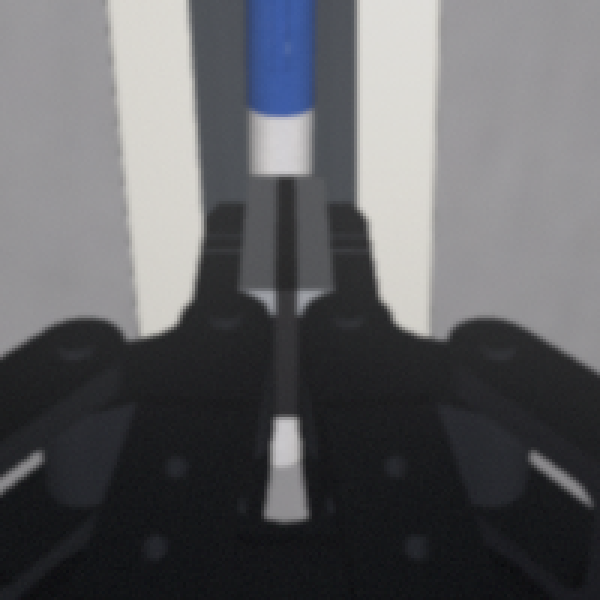

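Close-up: marker (280,140) is visible beneath the closed pads; depth puts the pad tips ~22 mm above the reported TCP (≈z 0.024). So the true fingertips are shorter than stated; I'll open and go lower, watching force.

Request:
arm_command(
  targets=[0, 0, 0, 0, 0, 0, 0, 0, 0, 0, 0, 0, 0, 0.3, 0, 0, 0, 0, 0.2, 0],
)

```text
t: 7.5
ee_pos: [0.6588, -0.0609, -0.0105]
tcp_rot: [0.736, -0.676, 0.005, -0.009]
ft_force: [-0.1, 0.4, 0.2]
finger_gap: 0.0427
```

```bash
python3 -c "
from h import *
s,M=go(.659,-.062,-.014,-85.3) or tool()
im,d=vision.grab_frame('wrist'); cv2.imwrite('pics/w5.png',im[150:420,130:430].repeat(2,0).repeat(2,1))
for v in range(225,300,5):
    us=np.arange(220,330,6); P=world('wrist',us,np.full(len(us),v),d[v,us],s)
    print(v,np.round(P[:,2]*1000).astype(int))
"
```

```text
t 7.5 pos [ 0.6588 -0.0609 -0.0105] x [ 0.085 -0.996 -0.004] y [-0.996 -0.085 -0.021] z [ 0.02   0.006 -1.   ] gap 0.04270752984231031 q [ 0.15  0.65 -0.15 -0.   -0.75 -0.06]
shift units [0.04 0.   0.14] turn units 0.03
t 7.5 pos [ 0.6588 -0.0609 -0.0105] x [ 0.085 -0.996 -0.004] y [-0.996 -0.085 -0.021] z [ 0.02   0.006 -1.   ] gap 0.04270752984231031 q [ 0.15  0.65 -0.15 -0.   -0.75 -0.06]
225 [ 4  4  5  4  4  4  4 14 17 17 17  5  5  5  5  5  4  4  4]
230 [ 4  4  4  4  5  5  4 13 15 17 16  4  3  4  4  4  4  3  4]
235 [ 5  4  4  4  5  4  5 13 16 18 16  4  4  5  4  4  5  3  4]
240 [ 4  3  4  4  5  5  5 13 17 17 16  5  4  4  3  4  4  4  4]
245 [152   4   5   4   5   4   4  12  15  18  17   5   5   4   4   3   4   4
   4]
250 [ 5  4  4  5  5  5  4 13 16 17 15  5  3  4  4  4  4  3  4]
255 [ 4  4  5  4  5  5  4 12 16 16 16  5  4  4  5  5  4  4  4]
260 [ 5 16 17  4  4  5  4 13 17 17 15  5  4  5  4  3 15 17 16]
265 [23 21 21  4  5  4  4 12 16 17 15  5  3  4  4  5 18 21 21]
270 [ 27  27  22   3   4   4   4  11  16  16 152   4   5   3   3   4  18  25
  26]
275 [33 31 22  4  4  5  5 11 16 16 15  4  4  4  4  4 19 30 31]
280 [36 36 24  4  4  5  5  4 15 16 15  4  4  5  4  4 20 35 35]
285 [40 40 24  4  4  5  4  4 17 16 15  4  5  4  4  4 21 37 39]
290 [44 42 26  4  4  4  4  4 16 17 15  4  4  4  4  5 22 38 42]
295 [48 42 27  5  4  5  4  5 16 17 15  5  4  5  4  3 23 38 46]
```

View pics/w5.png

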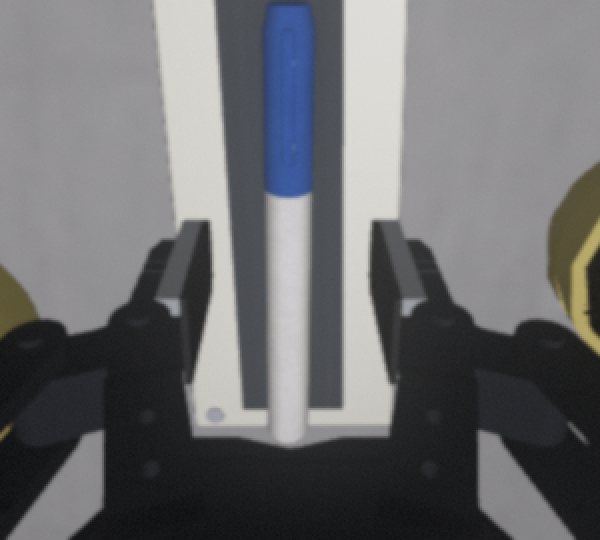

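Half-open pads at (190,290) and (400,290) straddle the marker symmetrically, with tips at z≈15 mm, about 20 mm above where the reported TCP suggests. Down 5 mm more and close.

Request:
arm_command(
  targets=[0, 0, 0, 0.2, 0, 1, 0, 0, 0, 0, 1, 0, 0, 0, 0, 1, 0, 0, 0, 0, 1, 0, 0, 0, 0],
)

```text
t: 8.05
ee_pos: [0.6524, -0.0622, -0.0161]
tcp_rot: [0.737, -0.676, 0.0, -0.003]
ft_force: [0.2, 0.3, 0.1]
finger_gap: 0.012
```

Request:
arm_command(
  targets=[1, 0, 0, -0.4, 0, 1, 0, 0, -1, 0, 1, 0, 0, -1, 0, 1, 0, 0, -1, 0, 1, 0, 0, -1, 0],
)

```text
t: 8.55
ee_pos: [0.6494, -0.0627, 0.0931]
tcp_rot: [0.736, -0.677, -0.003, 0.001]
ft_force: [0.1, 0.1, 1.0]
finger_gap: 0.0121
```

```bash
python3 -c "
from h import *
go(.5526,-.2698,.06,-94.4)"
```

```text
t 8.55 pos [ 0.6494 -0.0627  0.0931] x [ 0.084 -0.996 -0.003] y [-0.996 -0.084  0.006] z [-0.006  0.003 -1.   ] gap 0.012146410119177274 q [ 0.15  0.53 -0.06 -0.   -0.98 -0.06]
shift units [7.93 4.55 1.33] turn units 1.54
```

Request:
arm_command(
  targets=[1, 1, 0.5, 0, 0.3, 1, 1, 0.5, 0, 0.3, 1, 1, 0.5, 0, 0.3, 1, 1, 0.5, 0, 0.3, 1, 1, 0.5, 0, 0.3],
)

```text
t: 9.05
ee_pos: [0.595, -0.1894, 0.1014]
tcp_rot: [-0.682, 0.732, -0.003, 0.005]
ft_force: [-0.5, 0.7, 0.3]
finger_gap: 0.0114
```

Request:
arm_command(
  targets=[1, 1, 0.5, 0, 0, 1, 1, 0.5, 0, 0, 1, 0.5, 0.5, 0, 0, 1, 0, 0, 0, 0],
)

```text
t: 9.45
ee_pos: [0.5501, -0.2538, 0.1025]
tcp_rot: [-0.68, 0.733, -0.004, 0.005]
ft_force: [0.3, 1.1, 0.5]
finger_gap: 0.012
```

```bash
python3 -c "
from h import *
look('w6',['marker','blank_plate'])
go(.5526,-.2698,-.016,-94.4)"
```

```text
marker 0.57 uv [274. 252.] c [ 548.5 -255.8] med [ 548. -271.  135.] sz [127.  13.] ang 85.8 z [0.131 0.135 0.136]
blank_plate 0.72 uv [268. 144.] c [ 551.5 -275.4] med [ 550. -308.    4.] sz [173.  65.] ang 85.9 z [0.003 0.004 0.005]
t 9.6 pos [ 0.5523 -0.2523  0.1026] x [-0.072 -0.997 -0.003] y [-0.997  0.072 -0.014] z [ 0.014  0.002 -1.   ] gap 0.012173931162399718 q [-0.16  0.44 -0.19 -0.   -0.92  0.1 ]
shift units [0.71 0.   4.74] turn units 0.05
```

Request:
arm_command(
  targets=[1, 0.6, 0, 1, 0, 1, 0, 0, 1, 0, 1, 0, 0, 1, 0, 1, 0, 0, 1, 0, 1, 0, 0, 0, 0],
)

```text
t: 10.1
ee_pos: [0.5594, -0.2633, 0.0017]
tcp_rot: [-0.684, 0.729, -0.008, 0.008]
ft_force: [-0.4, -0.3, -0.4]
finger_gap: 0.0118
```

```bash
python3 -c "
from h import *
go(.5526,-.2658,-.015,-94.4)"
```

```text
t 10.1 pos [ 0.5594 -0.2633  0.0017] x [-0.063 -0.998 -0.001] y [-0.998  0.063 -0.022] z [ 0.022 -0.    -1.   ] gap 0.011828668204883697 q [-0.18  0.58 -0.26 -0.01 -0.71  0.12]
shift units [0.12 0.28 0.66] turn units 0.13
```

Set down, release, lift.

Request:
arm_command(
  targets=[1, 0.1, 0.25, 0.4, 0, 1, 0, 0, 0.2, 0, 1, 0, 0, 0, 0],
)

```text
t: 10.4
ee_pos: [0.5557, -0.2644, -0.0124]
tcp_rot: [-0.686, 0.728, -0.009, 0.009]
ft_force: [-0.1, 0.3, 0.2]
finger_gap: 0.0117
```

```bash
python3 -c "
from h import *
go(.5526,-.2658,-.015,-94.4)"
```

```text
t 10.4 pos [ 0.5557 -0.2644 -0.0124] x [-0.06  -0.998 -0.   ] y [-0.998  0.059 -0.025] z [ 0.025 -0.001 -1.   ] gap 0.011726147457492236 q [-0.18  0.59 -0.28 -0.01 -0.67  0.13]
shift units [0.07 0.12 0.1 ] turn units 0.16
```

Request:
arm_command(
  targets=[1, 0, 0, 0.12, 0, 0.5, 0, 0, 0, 0, 0.3, 0, 0, 0, 0, 0.2, 0, 0, 0, 0, 0.2, 0, 0, -0.5, 0],
)

```text
t: 10.9
ee_pos: [0.5562, -0.2646, -0.0011]
tcp_rot: [-0.686, 0.728, -0.01, 0.009]
ft_force: [0.4, -0.0, 0.6]
finger_gap: 0.0345
```

Request:
arm_command(
  targets=[-0.5, 0, 0, -1, 0, -0.5, 0, 0, -1, 0, -0.5, 0, 0, -1, 0, -0.5, 0, -1, -1, 0, -0.5, -0.5, -1, -1, 0],
)

```text
t: 11.4
ee_pos: [0.6001, -0.2557, 0.1327]
tcp_rot: [-0.685, 0.729, -0.009, 0.008]
ft_force: [0.5, -1.2, -0.1]
finger_gap: 0.0643
```

Request:
arm_command(
  targets=[-0.5, -0.5, -1, -0.8, 0, -0.5, 0, -0.8, 0, 0, -0.5, 0, 0, 0, 0],
)

```text
t: 11.7
ee_pos: [0.6514, -0.2456, 0.1649]
tcp_rot: [-0.685, 0.728, -0.015, 0.012]
ft_force: [-0.9, 0.7, -0.8]
finger_gap: 0.0636
```

```bash
python3 -c "
from h import *
look('w7',['brush','thermometer_plate','marker','blank_plate','brush_plate'])
go(.67,-.27,.15,-94)"
```

```text
brush 0.73 uv [261. 167.] c [ 665.2 -268.9] med [ 664. -276.   40.] sz [128.  26.] ang 88.2 z [0.038 0.04  0.041]
marker 0.77 uv [368. 164.] c [ 554.  -261.6] med [ 556. -271.   15.] sz [135.  16.] ang 86.9 z [0.005 0.015 0.018]
blank_plate 0.68 uv [377. 141.] c [ 551.3 -270.6] med [ 548. -288.    4.] sz [185.  67.] ang 85.9 z [0.003 0.004 0.005]
brush_plate 0.79 uv [279. 314.] c [659.7 -66. ] med [659. -74.   4.] sz [ 65. 153.] ang -83.3 z [0.003 0.004 0.005]
t 12.0 pos [ 0.6481 -0.246   0.1631] x [-0.062 -0.998  0.002] y [-0.997  0.062 -0.034] z [ 0.034 -0.004 -0.999] gap 0.06396875549087266 q [-0.13  0.51  0.1  -0.   -1.12  0.07]
shift units [ 0.9  -0.92  0.56] turn units 0.07
```

View pics/w7.png

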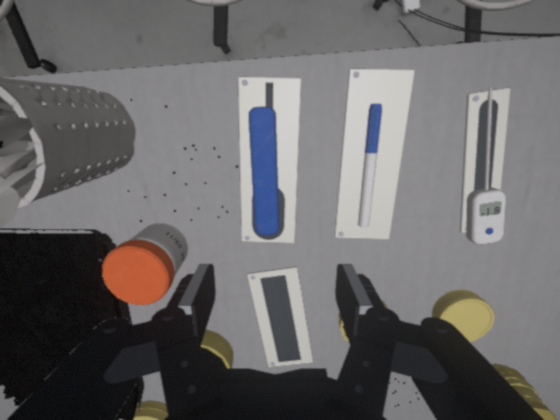

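The marker lies on the blank plate (370,165). The brush is at (263,170) on the thermometer plate. The thermometer is at (487,165), with its head at the bottom.

```bash
python3 -c "
from h import *
go(.666,-.269,-.008,-91.8)"
```

```text
t 12.0 pos [ 0.6481 -0.246   0.1631] x [-0.062 -0.998  0.002] y [-0.997  0.062 -0.034] z [ 0.034 -0.004 -0.999] gap 0.06396875549087266 q [-0.13  0.51  0.1  -0.   -1.12  0.07]
shift units [ 0.86 -0.54  6.87] turn units -0.29
```

Request:
arm_command(
  targets=[-0.5, 0.45, -0.45, 0, -0.2, -0.5, 0.45, -0.4, 0, -0.2, -0.5, 0, 0, 1, 0, -0.5, 0, 0, 1, 0, -0.5, 0, 0, 1, 0],
)

```text
t: 12.5
ee_pos: [0.6703, -0.2727, 0.0915]
tcp_rot: [-0.7, 0.714, -0.016, 0.012]
ft_force: [0.3, -0.2, 0.2]
finger_gap: 0.0638
```

```bash
python3 -c "
from h import *
go(.666,-.269,-.008,-91.8)"
```

```text
t 12.5 pos [ 0.6703 -0.2727  0.0915] x [-0.02  -1.     0.006] y [-0.999  0.02  -0.04 ] z [ 0.04  -0.006 -0.999] gap 0.06378607625858812 q [-0.16  0.62  0.1  -0.   -1.01  0.14]
shift units [-0.17  0.33  3.97] turn units 0.11
```

Request:
arm_command(
  targets=[-0.5, -0.15, 0.3, 1, 0.1, -0.5, 0, 0.1, 1, 0, -0.5, 0, 0, 1, 0, -0.5, 0, 0, 0.6, 0, -0.5, 0, 0, 0, 0],
)

```text
t: 13.0
ee_pos: [0.6565, -0.2697, -0.0078]
tcp_rot: [-0.695, 0.719, -0.011, 0.009]
ft_force: [-0.5, -0.2, 0.1]
finger_gap: 0.0641
```

```bash
python3 -c "
from h import *
go(.666,-.269,-.008,-91.8)"
```

```text
t 13.0 pos [ 0.6565 -0.2697 -0.0078] x [-0.034 -0.999  0.003] y [-0.999  0.034 -0.028] z [ 0.028 -0.004 -1.   ] gap 0.06405130519430374 q [-0.16  0.71 -0.02 -0.   -0.82  0.13]
shift units [-0.04 -0.38  0.02] turn units -0.03
```

Request:
arm_command(
  targets=[-0.5, 0, -0.35, 0, 0, 0.6, 0, 0, 0, 0, 1, 0, 0, 0, 0, 1, 0, 0, 0, 0, 1, 0, 0, 0, 0],
)

```text
t: 13.5
ee_pos: [0.6691, -0.271, -0.0022]
tcp_rot: [-0.695, 0.719, -0.014, 0.011]
ft_force: [-0.5, -0.4, -0.3]
finger_gap: 0.0258
```

Request:
arm_command(
  targets=[1, 0, 0, 0, 0, 1, 0, 0, -0.4, 0, 1, 0, 0, -1, 0, 1, 0, 0, -1, 0, 1, 0, 0, -1, 0],
)

```text
t: 14.0
ee_pos: [0.6628, -0.2697, 0.0823]
tcp_rot: [-0.695, 0.719, -0.01, 0.008]
ft_force: [-0.2, 1.1, -1.7]
finger_gap: 0.0256
```

```bash
python3 -c "
from h import *
go(.660,-.065,.07,-83.8)"
```

```text
t 14.0 pos [ 0.6628 -0.2697  0.0823] x [-0.034 -0.999  0.003] y [-0.999  0.034 -0.026] z [ 0.026 -0.004 -1.   ] gap 0.025593430936751718 q [-0.16  0.62  0.07 -0.   -1.    0.13]
shift units [-8.18  0.4   0.46] turn units -1.36
```

Gripped at 25.6 mm. Move +y to the brush plate (turn −1.4).

Request:
arm_command(
  targets=[1, -1, 0, 0, -0.3, 1, -1, 0, 0, -0.3, 1, -1, 0, 0, -0.3, 1, -1, 0, 0, -0.3, 1, -1, 0, 0, -0.2],
)

```text
t: 14.5
ee_pos: [0.6626, -0.1459, 0.0925]
tcp_rot: [0.746, -0.666, 0.018, -0.011]
ft_force: [0.3, 0.1, 0.6]
finger_gap: 0.0255
```

Request:
arm_command(
  targets=[1, -1, 0, 0, 0, 1, -1, 0, 0, 0, 1, -0.5, 0, 0, 0, 1, 0, 0, 0, 0],
)

```text
t: 14.9
ee_pos: [0.6555, -0.0787, 0.0954]
tcp_rot: [0.747, -0.664, 0.02, -0.012]
ft_force: [0.4, 0.1, -0.6]
finger_gap: 0.0253
```

```bash
python3 -c "
from h import *
look('w8',['brush','brush_plate'])
go(.660,-.065,.0,-83.8)"
```

```text
brush 0.92 uv [275. 260.] c [653.3 -31.3] med [654. -98. 139.] sz [ 55. 220.] ang -83.1 z [0.136 0.139 0.14 ]
brush_plate 0.77 uv [265. 160.] c [661.7 -84.7] med [ 672. -124.    4.] sz [ 66. 114.] ang -83.7 z [0.002 0.004 0.006]
t 15.05 pos [ 0.6556 -0.0808  0.0949] x [ 0.114 -0.993  0.013] y [-0.992 -0.115 -0.044] z [ 0.045 -0.008 -0.999] gap 0.025757009265342936 q [ 0.13  0.52 -0.09  0.02 -0.92 -0.02]
shift units [-0.66 -0.08  3.8 ] turn units 0.06
```

Request:
arm_command(
  targets=[1, -0.55, -0.2, 0.5, 0, 1, 0, 0, 1, 0, 1, 0, 0, 1, 0, 1, 0, 0, 0.8, 0, 1, 0, 0, 0, 0],
)

```text
t: 15.55
ee_pos: [0.6643, -0.0693, 0.0074]
tcp_rot: [0.744, -0.668, 0.02, -0.013]
ft_force: [0.2, 0.3, -0.9]
finger_gap: 0.0255
```

```bash
python3 -c "
from h import *
go(.662,-.067,-.0055,-83.8)"
```

```text
t 15.55 pos [ 0.6643 -0.0693  0.0074] x [ 0.107 -0.994  0.013] y [-0.993 -0.108 -0.045] z [ 0.046 -0.008 -0.999] gap 0.025469204683391942 q [ 0.14  0.62 -0.15  0.02 -0.75 -0.05]
shift units [-0.11  0.1   0.51] turn units -0.01
```

Request:
arm_command(
  targets=[1, -0.1, 0.05, 0.3, 0, 1, 0, 0, 0.2, 0, 1, 0, 0, 0, 0],
)

```text
t: 15.85
ee_pos: [0.6639, -0.0669, -0.0024]
tcp_rot: [0.744, -0.668, 0.02, -0.012]
ft_force: [-0.5, -0.4, -0.1]
finger_gap: 0.0257
```

```bash
python3 -c "
from h import *
look('w9',['brush','brush_plate'],'top')
go(.662,-.067,-.0055,-83.8); print(r.read_state()['ft_force'])"
```

```text
brush 0.67 uv [252. 137.] c [648.7 -66.8] med [658. -97.  41.] sz [ 51. 130.] ang -82.6 z [0.01  0.041 0.044]
brush_plate 0.72 uv [249. 150.] c [658.4 -64.4] med [644. -90.   4.] sz [ 63. 150.] ang -82.8 z [0.002 0.004 0.007]
t 16.0 pos [ 0.6641 -0.067  -0.0029] x [ 0.107 -0.994  0.013] y [-0.993 -0.107 -0.046] z [ 0.047 -0.008 -0.999] gap 0.02578172666606321 q [ 0.15  0.64 -0.16  0.02 -0.73 -0.06]
shift units [-0.01  0.09  0.1 ] turn units -0.01
[ 0.53710555  0.42846496 -0.94992312]
```

Request:
arm_command(
  targets=[1, 0, 0, 0.1, 0, 0.4, 0, 0, 0, 0, 0, 0, 0, 0, 0, 0, 0, 0, 0, 0, -0.3, 0, 0, -0.5, 0],
)

```text
t: 16.5
ee_pos: [0.6631, -0.0673, 0.0084]
tcp_rot: [0.744, -0.668, 0.02, -0.012]
ft_force: [0.3, 0.2, -0.4]
finger_gap: 0.0549
```

Request:
arm_command(
  targets=[-0.3, 0, 0, -1, 0, -0.3, 0, 0, -1, 0, -0.3, 0, 0, -1, 0, -0.3, 0, 0, -1, 0, -0.3, 0, 0, -1, 0],
)

```text
t: 17.0
ee_pos: [0.6559, -0.0667, 0.1375]
tcp_rot: [0.744, -0.668, 0.018, -0.01]
ft_force: [-0.3, -0.3, -0.2]
finger_gap: 0.0553
```

```bash
python3 -c "
from h import *
look('w10',['brush','brush_plate','thermometer','thermometer_plate','open_tin','closed_tin'],'top')
go(.433,-.205,.16,-82.8)"
```

```text
brush 0.64 uv [247. 136.] c [662.6 -64. ] med [661. -83.  40.] sz [ 90. 112.] ang -48.5 z [0.013 0.04  0.043]
thermometer 0.83 uv [314. 273.] c [ 434.5 -251.3] med [ 431. -210.   20.] sz [ 34. 157.] ang -82.3 z [0.012 0.02  0.023]
thermometer_plate 0.88 uv [350. 142.] c [ 663.3 -269.5] med [ 663. -269.    4.] sz [182.  65.] ang 85.7 z [0.002 0.004 0.007]
open_tin 0.66 uv [236. 199.] c [552.  -67.3] med [551. -67.  20.] sz [64. 63.] ang 47.0 z [0.016 0.02  0.024]
closed_tin 0.67 uv [233. 269.] c [435.4 -71.1] med [435. -72.  21.] sz [68. 66.] ang 66.1 z [0.017 0.021 0.024]
t 17.35 pos [ 0.6552 -0.0666  0.1344] x [ 0.106 -0.994  0.014] y [-0.994 -0.107 -0.036] z [ 0.038 -0.01  -0.999] gap 0.055483975175501424 q [ 0.15  0.48 -0.05  0.02 -1.01 -0.05]
shift units [ 4.57  9.38 -1.3 ] turn units -0.18
```

Request:
arm_command(
  targets=[-0.3, 0.45, 1, -0.15, 0, -0.3, 0.45, 1, -0.15, 0, -0.3, 0.45, 1, -0.15, 0, -0.3, 0.45, 1, -0.15, 0, -0.3, 0.45, 1, -0.15, 0],
)

```text
t: 17.85
ee_pos: [0.5317, -0.1364, 0.1424]
tcp_rot: [0.745, -0.667, 0.013, -0.004]
ft_force: [0.7, 0.4, 0.1]
finger_gap: 0.0557
```

Request:
arm_command(
  targets=[-0.3, 0.45, 1, -0.15, 0, -0.3, 0.45, 1, -0.15, 0, -0.3, 0.45, 1, -0.15, 0, -0.3, 0.45, 1, -0.15, 0, -0.3, 0, 0.4, 0, 0],
)

```text
t: 18.35
ee_pos: [0.418, -0.1958, 0.1516]
tcp_rot: [0.744, -0.668, 0.008, -0.0]
ft_force: [-0.2, -0.0, -0.5]
finger_gap: 0.056
```

Request:
arm_command(
  targets=[-0.3, 0, 0, 0, 0],
)

```text
t: 18.45
ee_pos: [0.4166, -0.1959, 0.1511]
tcp_rot: [0.744, -0.668, 0.008, -0.0]
ft_force: [0.9, 0.6, 0.9]
finger_gap: 0.0554
```

```bash
python3 -c "
from h import *
look('w11',['thermometer','marker_plate','brush','brush_plate'])
go(.433,-.205,-.012,-82.8)"
```

```text
thermometer 0.66 uv [267. 180.] c [ 434.1 -255.5] med [ 430. -213.   20.] sz [ 36. 163.] ang -83.5 z [0.013 0.02  0.021]
marker_plate 0.72 uv [251. 292.] c [435.3 -71. ] med [433. -78.  21.] sz [71. 65.] ang 63.0 z [0.008 0.021 0.022]
brush 0.93 uv [ 47. 280.] c [678.8 -46.4] med [657. -73.  38.] sz [ 66. 163.] ang -84.0 z [0.007 0.038 0.041]
brush_plate 0.63 uv [ 74. 260.] c [658.6 -66.3] med [644. -90.   4.] sz [ 65. 151.] ang -83.0 z [0.003 0.004 0.005]
t 18.7 pos [ 0.419  -0.1954  0.1514] x [ 0.109 -0.994  0.012] y [-0.994 -0.109 -0.012] z [ 0.013 -0.011 -1.   ] gap 0.05540354120376533 q [-0.08  0.16 -0.48  0.01 -0.92  0.18]
shift units [ 0.36 -0.44  6.55] turn units -0.15
```

View pics/w11.png

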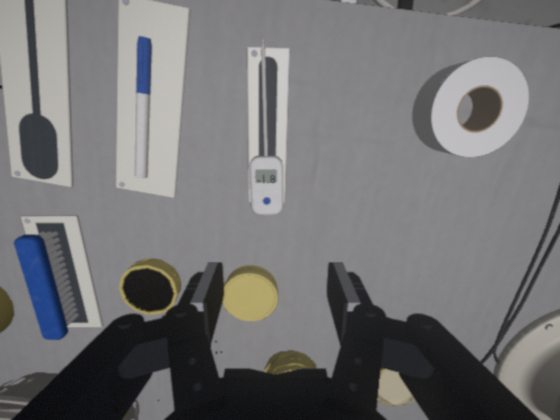

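The thermometer head is at (266,185), the brush is on its plate (50,285) and the marker is on the blank plate. Descend on the head.

Request:
arm_command(
  targets=[-0.5, 0.35, -0.45, 0.5, -0.1, -0.5, 0, 0, 1, 0, -0.5, 0, 0, 1, 0, -0.5, 0, 0, 1, 0, -0.5, 0, 0, 0.5, 0],
)

```text
t: 19.2
ee_pos: [0.4406, -0.2031, 0.0502]
tcp_rot: [0.75, -0.661, 0.012, -0.003]
ft_force: [-0.6, -0.4, 1.5]
finger_gap: 0.0643
```

```bash
python3 -c "
from h import *
s=r.read_state(); im,d=vision.grab_frame('wrist'); o=vision.cut_out('wrist','thermometer')[0]
v,u=np.nonzero(o['mask']&(d>0)); P=world('wrist',u,v,d[v,u],s)*1000; P=P[(P[:,2]>17)&(P[:,2]<23)]
print(o['score'],len(P),cv2.minAreaRect(P[:,:2].astype(np.float32)),np.percentile(P,[2,50,98],axis=0).round())
go(.4305,-.205,-.014,-83.5)"
```

```text
0.77 3493 ((427.13983154296875, -204.964599609375), (33.03133010864258, 61.91805648803711), 7.826964378356934) [[ 411. -234.   18.]
 [ 428. -208.   20.]
 [ 444. -178.   22.]]
t 19.3 pos [ 0.4402 -0.2032  0.0502] x [ 0.125 -0.992  0.015] y [-0.992 -0.126 -0.019] z [ 0.02  -0.012 -1.   ] gap 0.06390035075740043 q [-0.09  0.33 -0.56  0.02 -0.66  0.2 ]
shift units [-0.01  0.44  2.56] turn units 0.12
```

Request:
arm_command(
  targets=[-0.5, 0.05, 0.55, 0, 0, -0.5, 0, 0, 1, 0, -0.5, 0, 0, 0.8, 0, -0.5, 0, 0, 0.3, 0, -0.5, 0, 0, 0, 0],
)

```text
t: 19.8
ee_pos: [0.4298, -0.2073, 0.0004]
tcp_rot: [0.751, -0.66, 0.015, -0.004]
ft_force: [-0.5, 0.7, 0.7]
finger_gap: 0.0641
```

```bash
python3 -c "
from h import *
go(.428,-.205,-.014,-82.5)"
```

```text
t 19.8 pos [ 4.298e-01 -2.073e-01  4.000e-04] x [ 0.128 -0.992  0.017] y [-0.991 -0.128 -0.027] z [ 0.029 -0.014 -0.999] gap 0.06414447704073607 q [-0.1   0.4  -0.64  0.02 -0.5   0.21]
shift units [-0.11  0.07  0.57] turn units -0.03
```

Request:
arm_command(
  targets=[-0.5, -0.1, 0.1, 0.6, 0, -0.5, 0, 0, 0, 0, 0.5, 0, 0, 0, 0, 1, 0, 0, 0, 0, 1, 0, 0, 0, 0],
)

```text
t: 20.3
ee_pos: [0.431, -0.2061, -0.0095]
tcp_rot: [0.751, -0.66, 0.02, -0.007]
ft_force: [1.1, -0.3, -1.1]
finger_gap: 0.0325
```

Request:
arm_command(
  targets=[1, 0, 0, 0, 0, 1, 0, 0, -0.3, 0, 1, 0, 0, -1, 0, 1, 0, 0, -1, 0, 1, 0, 0, -1, 0],
)

```text
t: 20.8
ee_pos: [0.4252, -0.2045, 0.0743]
tcp_rot: [0.751, -0.66, 0.016, -0.005]
ft_force: [0.8, -0.1, -0.5]
finger_gap: 0.0325
```

```bash
python3 -c "
from h import *
look('w12',['thermometer'])
go(.668,-.217,.08,-94.5)"
```

```text
thermometer 0.56 uv [276. 258.] c [ 428.8 -229.8] med [ 428. -217.  104.] sz [ 60. 262.] ang -83.7 z [0.096 0.104 0.105]
t 20.9 pos [ 0.4283 -0.205   0.077 ] x [ 0.129 -0.991  0.021] y [-0.991 -0.13  -0.037] z [ 0.04  -0.016 -0.999] gap 0.03241507296068516 q [-0.09  0.26 -0.57  0.02 -0.69  0.21]
shift units [ 1.71 -9.44  0.27] turn units 1.99
```

View pics/w12.png

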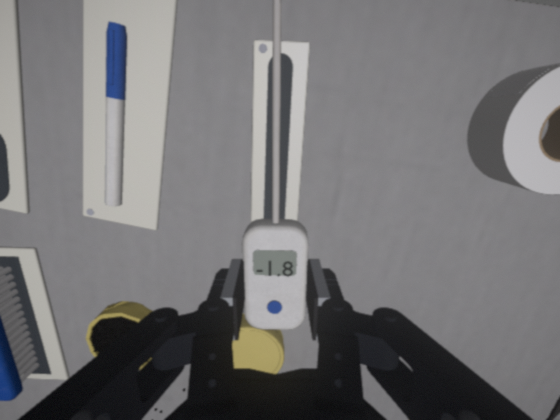

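Thermometer is held squarely by its head (276,275). Carry to its plate.

Request:
arm_command(
  targets=[1, 0.1, -1, -0.1, 0.3, 1, 0.1, -1, 0, 0.3, 1, 0.1, -1, 0, 0.3, 1, 0.1, -1, 0, 0.3, 1, 0.1, -1, 0, 0.3],
)

```text
t: 21.4
ee_pos: [0.5518, -0.2087, 0.0846]
tcp_rot: [-0.694, 0.72, -0.017, 0.008]
ft_force: [-0.2, -0.1, -1.3]
finger_gap: 0.0322
```

Request:
arm_command(
  targets=[1, 0.1, -1, 0, 0.3, 1, 0.1, -1, 0, 0.2, 1, 0, -1, 0, 0, 1, 0, -1, 0, 0, 1, 0, -0.4, 0, 0],
)

```text
t: 21.9
ee_pos: [0.6642, -0.2216, 0.084]
tcp_rot: [-0.674, 0.739, -0.014, 0.007]
ft_force: [-1.1, 0.1, -1.0]
finger_gap: 0.0322
```

Request:
arm_command(
  targets=[1, 0, 0, 0, 0],
)

```text
t: 22.0
ee_pos: [0.6647, -0.2215, 0.0825]
tcp_rot: [-0.674, 0.739, -0.013, 0.006]
ft_force: [0.0, -0.4, -1.0]
finger_gap: 0.0323
```

```bash
cat >> h.py <<'E'
def head():
    s=r.read_state(); im,d=vision.grab_frame('wrist'); o=vision.cut_out('wrist','thermometer')[0]
    v,u=np.nonzero(o['mask']&(d>0)); P=world('wrist',u,v,d[v,u],s)*1000; z=np.median(P[:,2]); P=P[abs(P[:,2]-z)<4]
    print('head',o['score'],len(P),z,cv2.minAreaRect(P[:,:2].astype(np.float32)),'ee',np.round(s['ee_pos'],4))
E
python3 -c "
from h import *
head();look('w13',['thermometer_plate'])
go(.6705,-.218,.04,-94.5)"
```

```text
head 0.65 6303 112.19696470644308 ((663.0857543945312, -220.54818725585938), (62.44403839111328, 33.41263961791992), 84.76013946533203) ee [ 0.6647 -0.2215  0.0825]
thermometer_plate 0.57 uv [263. 120.] c [ 662.9 -271.7] med [ 664. -298.    4.] sz [179.  64.] ang 85.5 z [0.003 0.004 0.005]
t 22.2 pos [ 0.6631 -0.2215  0.0835] x [-0.092 -0.996  0.009] y [-0.995  0.092 -0.029] z [ 0.028 -0.011 -1.   ] gap 0.03240754435643612 q [-0.09  0.59  0.02  0.01 -0.97 -0.01]
shift units [-0.18 -0.23  1.75] turn units -0.13
```

Request:
arm_command(
  targets=[1, -0.2, -0.2, 0.5, -0.1, 1, 0, 0, 1, 0, 1, 0, 0, 1, 0, 1, 0, 0, 0.5, 0, 1, 0, 0, 0, 0],
)

```text
t: 22.7
ee_pos: [0.6698, -0.2165, 0.0062]
tcp_rot: [-0.678, 0.735, -0.014, 0.007]
ft_force: [-0.4, 0.1, -0.4]
finger_gap: 0.0326
```

```bash
python3 -c "
from h import *
head()
go(.669,-.218,-.0095,-94.5)"
```

```text
head 0.7 6172 35.972680843650764 ((668.3699340820312, -216.6856689453125), (60.30923843383789, 33.62547302246094), 83.99320220947266) ee [ 0.6698 -0.2165  0.0062]
t 22.8 pos [ 0.6713 -0.2168  0.0086] x [-0.08  -0.997  0.009] y [-0.996  0.079 -0.034] z [ 0.033 -0.012 -0.999] gap 0.032466661188973865 q [-0.08  0.68 -0.03  0.01 -0.83 -0.01]
shift units [0.05 0.11 0.72] turn units -0.01
```

Request:
arm_command(
  targets=[1, 0, 0.05, 0.35, 0, 1, 0, 0, 0.2, 0, 1, 0, 0, 0, 0],
)

```text
t: 23.1
ee_pos: [0.6727, -0.2172, -0.0028]
tcp_rot: [-0.678, 0.734, -0.018, 0.01]
ft_force: [0.5, 1.4, 0.4]
finger_gap: 0.0322
```

```bash
python3 -c "
from h import *
head()
go(.669,-.218,-.0095,-94.5)"
```

```text
head 0.61 6284 26.869691477809056 ((670.6704711914062, -216.47390747070312), (61.95705032348633, 33.56655502319336), 85.4714584350586) ee [ 0.6727 -0.2172 -0.0028]
t 23.2 pos [ 0.6729 -0.2172 -0.0023] x [-0.079 -0.997  0.01 ] y [-0.996  0.079 -0.04 ] z [ 0.04  -0.013 -0.999] gap 0.03250274979913106 q [-0.08  0.69 -0.04  0.01 -0.8  -0.01]
shift units [0.04 0.16 0.28] turn units -0.01
```

Request:
arm_command(
  targets=[1, 0, 0.12, 0.25, 0, 1, 0, 0, 0.05, 0, 0.3, 0, 0, 0, 0, -0.1, 0, 0, 0, 0, -0.2, 0, 0, 0, 0],
)

```text
t: 23.7
ee_pos: [0.6707, -0.2173, -0.0093]
tcp_rot: [-0.679, 0.734, -0.019, 0.011]
ft_force: [-0.4, 0.6, 0.4]
finger_gap: 0.0513
```

Request:
arm_command(
  targets=[-0.3, 0, 0, -0.3, 0, -0.3, 0, 0, -1, 0, -0.3, 0, 0, -1, 0, -0.3, 0, 0, -1, 0, -0.3, 0, 0, -1, 0],
)

```text
t: 24.2
ee_pos: [0.6641, -0.2157, 0.0994]
tcp_rot: [-0.679, 0.734, -0.016, 0.008]
ft_force: [1.4, -0.2, 0.7]
finger_gap: 0.0553
```

```bash
python3 -c "
from h import *
head()
look('w14',['marker','thermometer','thermometer_plate'])
go(.554,-.263,.08,-93.5)"
```

```text
head 0.58 2385 19.75637478281515 ((668.4208374023438, -216.42086791992188), (61.52898406982422, 33.277427673339844), 84.06405639648438) ee [ 0.6641 -0.2157  0.0994]
marker 0.68 uv [406. 132.] c [ 555.9 -264.9] med [ 557. -274.   16.] sz [130.  12.] ang 86.5 z [0.011 0.016 0.018]
thermometer 0.62 uv [279. 202.] c [ 667.1 -263. ] med [ 665. -226.   20.] sz [174.  36.] ang 86.9 z [0.012 0.02  0.021]
thermometer_plate 0.66 uv [281. 113.] c [ 663.1 -271. ] med [ 657. -299.    4.] sz [182.  64.] ang 85.7 z [0.003 0.004 0.005]
t 24.5 pos [ 0.6634 -0.2155  0.0968] x [-0.079 -0.997  0.009] y [-0.996  0.079 -0.033] z [ 0.032 -0.012 -0.999] gap 0.05559735440456906 q [-0.08  0.58  0.02  0.01 -0.99 -0.01]
shift units [2.24 4.23 0.55] turn units -0.18
```

View pics/w14.png

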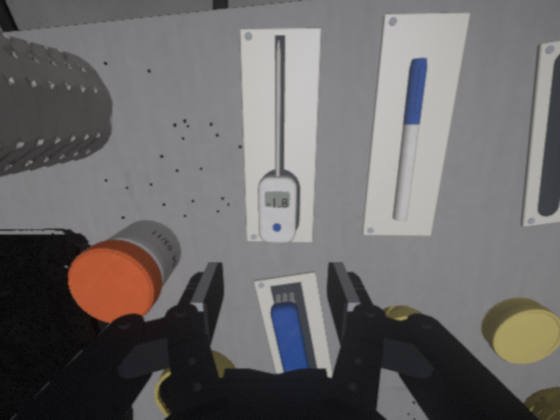

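The thermometer sits along its outline (278,140). Fetch the marker.

Request:
arm_command(
  targets=[-0.1, 0.5, 1, 0, 0, -0.1, 0.5, 1, 0, 0, -0.1, 0.5, 1, 0, 0, -0.1, 0.4, 1, 0, -0.1, -0.1, 0.2, 0.2, 0, -0.1],
)

```text
t: 25.0
ee_pos: [0.5482, -0.2591, 0.0862]
tcp_rot: [-0.687, 0.726, -0.01, 0.004]
ft_force: [-0.1, -1.1, 0.2]
finger_gap: 0.0471
```

Request:
arm_command(
  targets=[-0.1, 0, 0, 0.8, 0, -0.1, 0, 0, 0.8, 0, -0.1, 0, 0, 0.8, 0, -0.1, 0, 0, 0, 0],
)

```text
t: 25.4
ee_pos: [0.5491, -0.2609, 0.0227]
tcp_rot: [-0.687, 0.727, -0.01, 0.003]
ft_force: [-0.4, -0.1, -0.3]
finger_gap: 0.047
```

```bash
python3 -c "
from h import *
look('w15',['marker'])
go(.557,-.264,-.0155,-93.5)"
```

```text
t 25.5 pos [ 0.5514 -0.2614  0.0256] x [-0.055 -0.998  0.01 ] y [-0.998  0.055 -0.024] z [ 0.023 -0.011 -1.   ] gap 0.04712626077370096 q [-0.17  0.53 -0.27  0.01 -0.74  0.11]
shift units [ 0.07 -0.19  1.65] turn units 0.06
```

Request:
arm_command(
  targets=[-0.1, 0.1, -0.2, 0.8, 0, -0.1, 0, 0, 0.7, 0, -0.1, 0, 0, 0, 0],
)

```text
t: 25.8
ee_pos: [0.5618, -0.2655, -0.0084]
tcp_rot: [-0.688, 0.725, -0.016, 0.007]
ft_force: [-0.0, -0.7, 0.0]
finger_gap: 0.0469
```

```bash
python3 -c "
from h import *
go(.557,-.264,-.0155,-93.5)"
```

```text
t 25.8 pos [ 0.5618 -0.2655 -0.0084] x [-0.053 -0.999  0.012] y [-0.998  0.052 -0.032] z [ 0.031 -0.014 -0.999] gap 0.04694678243178269 q [-0.18  0.59 -0.28  0.01 -0.67  0.11]
shift units [-0.05  0.2   0.28] turn units 0.08
```

Request:
arm_command(
  targets=[-0.1, 0, 0.2, 0.28, 0, -0.1, 0, 0, 0, 0, 0.6, 0, 0, 0, 0, 1, 0, 0, 0, 0, 1, 0, 0, 0, 0],
)

```text
t: 26.3
ee_pos: [0.5599, -0.266, -0.011]
tcp_rot: [-0.689, 0.725, -0.019, 0.009]
ft_force: [-0.1, 0.2, -0.9]
finger_gap: 0.0115
```

Request:
arm_command(
  targets=[1, 0, 0, 0, 0, 1, 0, 0, -0.3, 0, 1, 0, 0, -1, 0, 1, 0, 0, -1, 0, 1, 0, 0, -1, 0],
)

```text
t: 26.8
ee_pos: [0.5539, -0.264, 0.0714]
tcp_rot: [-0.689, 0.725, -0.016, 0.006]
ft_force: [0.3, 0.4, 0.0]
finger_gap: 0.0118
```

```bash
python3 -c "
from h import *
look('w16',['marker_plate','marker'],'top')
go(.4325,-.260,.06,-84.8)"
```

```text
marker_plate 0.88 uv [344. 270.] c [ 433.6 -258.8] med [ 433. -259.    4.] sz [ 42. 152.] ang -84.6 z [0.002 0.004 0.007]
t 26.95 pos [ 0.5557 -0.2644  0.0731] x [-0.052 -0.999  0.014] y [-0.998  0.051 -0.037] z [ 0.036 -0.016 -0.999] gap 0.0114575978466991 q [-0.18  0.48 -0.23  0.01 -0.83  0.12]
shift units [0.07 4.95 0.34] turn units -1.36
```

Request:
arm_command(
  targets=[1, 0, 1, 0, -0.3, 1, 0, 1, 0, -0.3, 1, 0, 1, 0, -0.3, 1, 0, 1, 0, -0.3, 1, 0, 0.7, 0, -0.2],
)

```text
t: 27.45
ee_pos: [0.4338, -0.2642, 0.0654]
tcp_rot: [0.742, -0.67, 0.016, -0.006]
ft_force: [0.1, -0.3, 0.2]
finger_gap: 0.0113
```

Request:
arm_command(
  targets=[1, 0, 0, 0, 0],
)

```text
t: 27.55
ee_pos: [0.4306, -0.2638, 0.0646]
tcp_rot: [0.742, -0.671, 0.015, -0.005]
ft_force: [0.4, 0.6, 0.1]
finger_gap: 0.0116
```

```bash
python3 -c "
from h import *
look('w17',['marker','marker_plate'])
go(.437,-.261,-.01,-84.7)"
```

```text
marker 0.66 uv [273. 255.] c [ 426.2 -218.2] med [ 430. -277.   92.] sz [ 21. 220.] ang -84.5 z [0.088 0.092 0.094]
marker_plate 0.6 uv [263. 176.] c [ 434.6 -282.8] med [ 441. -300.    4.] sz [ 42. 105.] ang -84.8 z [0.003 0.004 0.005]
t 27.7 pos [ 0.4345 -0.2644  0.0654] x [ 0.101 -0.995  0.017] y [-0.994 -0.102 -0.031] z [ 0.032 -0.014 -0.999] gap 0.01149086446937702 q [-0.22  0.34 -0.5   0.01 -0.71  0.32]
shift units [-0.17 -0.02  3.01] turn units 0.08
```

View pics/w17.png

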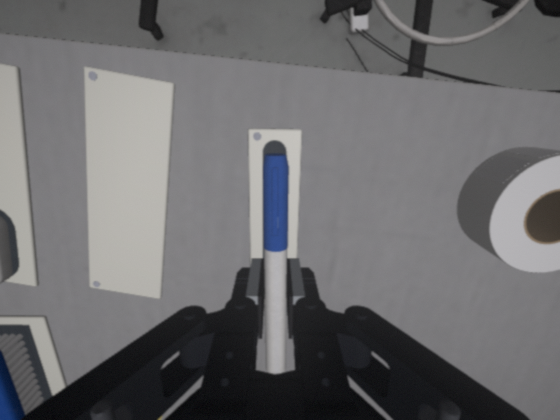

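The marker is held square over its plate outline (276,200). Lower it.

Request:
arm_command(
  targets=[1, -0.15, 0, 0.8, 0, 1, 0, 0, 1, 0, 1, 0, 0, 0.8, 0, 1, 0, 0, 0, 0],
)

```text
t: 28.1
ee_pos: [0.4432, -0.2621, -0.0007]
tcp_rot: [0.743, -0.669, 0.02, -0.007]
ft_force: [-0.2, 0.4, 0.1]
finger_gap: 0.0115
```

```bash
python3 -c "
from h import *
look('w18',['marker'])
go(.437,-.261,-.0115,-84.7)"
```

```text
marker 0.87 uv [273. 255.] c [ 439.6 -249.1] med [ 442. -276.   27.] sz [ 15. 154.] ang -84.9 z [0.023 0.027 0.029]
t 28.2 pos [ 0.4448 -0.2627  0.0015] x [ 0.103 -0.994  0.022] y [-0.994 -0.104 -0.041] z [ 0.043 -0.017 -0.999] gap 0.01188679978655205 q [-0.21  0.44 -0.55  0.02 -0.53  0.3 ]
shift units [-0.11  0.32  0.51] turn units 0.11
```

Request:
arm_command(
  targets=[1, -0.1, 0.3, 0.2, 0, 1, 0, 0, 0.2, 0, 1, 0, 0, 0, 0],
)

```text
t: 28.5
ee_pos: [0.4394, -0.2615, -0.0071]
tcp_rot: [0.743, -0.669, 0.024, -0.009]
ft_force: [-0.2, 0.4, 0.1]
finger_gap: 0.0118
```

```bash
python3 -c "
from h import *
look('w19',['marker'])
go(.437,-.261,-.0115,-84.7)"
```

```text
marker 0.8 uv [275. 255.] c [ 437.5 -261.1] med [ 438. -275.   20.] sz [ 14. 129.] ang -83.2 z [0.017 0.02  0.022]
t 28.6 pos [ 0.4395 -0.2615 -0.0068] x [ 0.104 -0.994  0.024] y [-0.993 -0.105 -0.047] z [ 0.049 -0.019 -0.999] gap 0.011815276552094781 q [-0.21  0.45 -0.57  0.02 -0.5   0.3 ]
shift units [-0.04  0.11  0.18] turn units 0.11
```

Within a few mm; 3 mm more x, 4 mm down, release, rise.

Request:
arm_command(
  targets=[1, -0.05, 0.15, 0.16, 0, 1, 0, 0, 0, 0, 0.5, 0, 0, 0, 0, 0.3, 0, 0, 0, 0, 0.2, 0, 0, 0, 0],
)

```text
t: 29.1
ee_pos: [0.4363, -0.261, -0.0103]
tcp_rot: [0.743, -0.669, 0.026, -0.01]
ft_force: [-0.3, 0.3, -0.5]
finger_gap: 0.0341
```

Request:
arm_command(
  targets=[0, 0, 0, -0.3, 0, 0, 0, 0, -1, 0, 0, 0, 0, -1, 0, 0, 0, 0, -1, 0, 0, 0, 0, -1, 0],
)

```text
t: 29.6
ee_pos: [0.4281, -0.2582, 0.0988]
tcp_rot: [0.743, -0.669, 0.022, -0.008]
ft_force: [-0.2, -0.2, 0.3]
finger_gap: 0.0427
```

Request:
arm_command(
  targets=[0, -1, 1, -1, 0, 0, -1, 1, -1, 0, 0, -1, 0, -1, 0, 0, -1, 0, 0, 0, 0, -1, 0, 0, 0],
)

```text
t: 30.1
ee_pos: [0.3625, -0.1369, 0.1781]
tcp_rot: [0.741, -0.671, 0.028, -0.012]
ft_force: [0.2, 0.2, -0.7]
finger_gap: 0.0427
```

Request:
arm_command(
  targets=[0, -1, 0, 0, 0, 0, -1, 0, 0, 0, 0, -1, 0, 0, 0, 0, -1, 0, 0, 0, 0, 0, 0, 0, 0],
)

```text
t: 30.6
ee_pos: [0.3513, -0.0322, 0.1797]
tcp_rot: [0.742, -0.67, 0.03, -0.016]
ft_force: [0.1, 0.1, -0.5]
finger_gap: 0.0428
```

```bash
python3 -c "
from h import *
n=['brush','marker','thermometer','brush_plate','marker_plate','thermometer_plate','open_tin','closed_tin']
look('t2',n,'top'); print(); look('w20',n)
a=cv2.imread('pics/t2.png')[100:310,170:430]; cv2.imwrite('pics/t2c.png',cv2.resize(a,None,fx=2.8,fy=2.8))
tool()"
```

```text
brush 0.74 uv [235. 135.] c [665.7 -61.3] med [661. -64.  40.] sz [ 35. 134.] ang -82.1 z [0.031 0.04  0.043]
marker 0.78 uv [343. 272.] c [ 435.4 -259.3] med [ 435. -258.   16.] sz [ 13. 130.] ang -84.0 z [0.011 0.016 0.019]
thermometer 0.94 uv [322. 139.] c [ 662.  -264.5] med [ 666. -219.   20.] sz [163.  38.] ang 81.3 z [0.012 0.02  0.023]
brush_plate 0.89 uv [235. 150.] c [659.6 -65.2] med [646. -69.   4.] sz [ 66. 153.] ang -82.9 z [0.001 0.004 0.007]
marker_plate 0.95 uv [344. 273.] c [ 432.8 -260.1] med [ 430. -259.    4.] sz [ 42. 155.] ang -84.4 z [0.001 0.004 0.007]
thermometer_plate 0.73 uv [358. 145.] c [ 664.4 -269. ] med [ 658. -283.    4.] sz [184.  68.] ang 85.8 z [0.001 0.004 0.008]
open_tin 0.68 uv [236. 201.] c [551.5 -66.3] med [551. -68.  20.] sz [65. 67.] ang -64.3 z [0.015 0.02  0.024]
closed_tin 0.82 uv [236. 269.] c [434.5 -72.1] med [434. -72.  21.] sz [66. 65.] ang 87.1 z [0.018 0.021 0.024]

brush 0.63 uv [ 14. 149.] c [663.3 -50. ] med [653. -50.  30.] sz [143.  60.] ang 76.6 z [0.005 0.03  0.041]
marker 0.87 uv [221.  10.] c [ 429.2 -204.6] med [ 428. -204.   16.] sz [12. 20.] ang -86.0 z [0.011 0.016 0.017]
brush_plate 0.6 uv [ 34. 130.] c [656.1 -65.6] med [644. -75.   4.] sz [ 62. 152.] ang -84.8 z [0.003 0.004 0.006]
marker_plate 0.86 uv [233.  25.] c [ 428.  -200.9] med [ 423. -198.    4.] sz [41. 35.] ang 5.8 z [0.003 0.004 0.006]
thermometer_plate 0.68 uv [14. 14.] c [ 651.9 -190.5] med [ 647. -188.    4.] sz [25. 32.] ang -3.8 z [0.001 0.004 0.006]
open_tin 0.87 uv [109. 144.] c [552.2 -66.9] med [547. -69.  20.] sz [67. 69.] ang -77.8 z [0.007 0.02  0.024]
closed_tin 0.7 uv [213. 146.] c [437.  -73.3] med [433. -74.  21.] sz [66. 72.] ang -18.9 z [0.019 0.021 0.022]
t 31.5 pos [ 0.3515 -0.0339  0.179 ] x [ 0.097 -0.995  0.024] y [-0.993 -0.098 -0.062] z [ 0.064 -0.018 -0.998] gap 0.04233530750924961 q [ 0.42 -0.12 -0.7   0.05 -0.94 -0.35]
```

View pics/t2c.png

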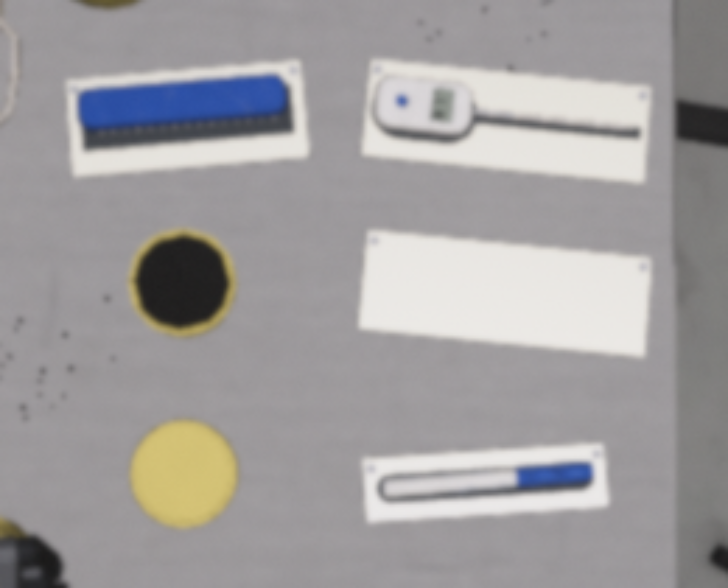

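All three tools lie on their outlines and the tins haven't moved. Handing in.

```bash
python3 -c "
from cell import r
print(r.close_job())"
```

```text
the job is handed in; nothing more can be done
None
```

The brush, marker and thermometer are each on their own plate, and I handed the job in at about 31.5 s. I parked the marker on the blank plate, moved the brush and then the thermometer to their plates, and moved the marker last.

**Final checks:**

| Tool | Centre offset from plate | Angle difference |
|---|---|---|
| Brush | about 2 mm (median of points on its top) | about 1° |
| Marker | about 3 mm | under 1° |
| Thermometer | about 1–2 mm (from its head) | about 2° |

- **Heights:** from the top camera, the marker and thermometer tops read as they should lying flat on a plate; the brush top was at 40 mm, also as expected.
- **Tins:** both were within about 2 mm of where they started.
- **Arm:** it ended raised and clear of everything, with the fingers open.

**What failed or disagreed:**
- **Missed grasps:** my first two tries at the marker closed above it. The depth picture showed the real fingertips about 20 mm short of the reported TCP, so I lowered every later grasp to suit.
- **Wrist tilt:** the tool tilt drifted up to about 3.5° during the run, with no visible effect on how the tools lie.
- **Unreliable outlines:** a few of the networks' cut-outs, such as the brush from the side and the probe, gave wrong sizes or angles. For those I relied on the thermometer head fit, the brush's top-face points and the picture.

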